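# Level the riser shelf with a spirit level

## Robot

A 6-joint arm with a two-finger parallel gripper is mounted at the origin on the work surface. World frame = base frame: x ahead of the robot, y to its left, z up, the work surface at z = 0. Lengths are in m, angles in rad, forces in N, time in s.
With the tool pointing down it reaches from about 0.35 to 0.725 m from the base axis. Payload 4.3 kg.
Tool frame: the origin (TCP) lies midway between the tips of the shut fingers; the grasp point (between the pads) lies 19 mm behind it; z points along the fingers, y is the direction in which the jaws open and shut (so a half turn about z gives the same grasp; the last joint's range is limited). The gripper opens to 85 mm and grips with 20 to 120 N. Pads are 22 mm wide; open, the fingers measure 114 mm over their backs; the gripper's body (76 mm by 85 mm) begins 54 mm behind the grasp point. The pads swing forward as they close: fully open they stand 13 mm farther back than shut.
Start: joints at [1.209, 0.377, 0.081, 1.274, 0, 1.46], TCP at [0.143, 0.557, 0.231] pointing down, gripper open.
Joint ranges: [-2.72, 2.72], [-0.84, 1.66], [-1.02, 1.22], [-1.77, 2.12], [-1.37, 1.28], [-3.14, 3.14]. Speed limits (rad/s): [2.57, 2.57, 3.14, 3.14, 3.14, 3.14].

## Interface

Orientations are given as a unit quaternion [x, y, z, w].
In Python, from workcell import bot gives the robot as it stands.
- The arm moves only by the tool play_rows, never from a script. Its argument "steps" is a list that holds one entry, the list of rows, each a list of 5 numbers: the shift along the world's x, y, z in m, then the turn about the world's z in degrees, then the closure in counts, from 0 (fully open) to 255 (shut). A call has 1 to 20 rows; each row shifts and turns the commanded pose from where the row before left it; what a row does not reach is not made up. A row lasts 1/10 s, in which the tool goes at most 50 mm and 8.59 degrees, less where a joint would pass 70% of its speed; a pose out of reach is approached as far as the arm can. A call is refused whole if a number of a shift passes 0.05 or a number of a turn 8.59, either way. A call with a gripper value outside its range is refused whole. The fingers move at their own pace and stop on an object; "grip_force" is the grip in N (left out, the last holds). Time passes only in rows, so rows that do not move let the fingers close. It gives the time, the measured TCP pose, the force and the opening at its end, in the units of the state.
- bot.observe(): the state, without advancing time (a new reading comes with each control period).
- bot.capture(name): name is "scene" or "top" or "wrist"; returns the picture (384x512x3 uint8, red, green, blue); there is no depth.
- bot.camera_info(name): a dict with "mtx" (3x3 intrinsics, pixels), "R" (3x3) and "t" (3): a world point X has camera coordinates R X + t. Camera axes: x right, y down, z forward; pixel columns grow to the right and rows downward; lengths in m; the calibration is good to about 2 mm. A picture is of the moment at which its call begins: read the wrist's pose just before it. camera_info takes no time and is no camera call; for the wrist camera it gives the pose at the moment of the call.
- bot.sign_off(): hands the job in, once; it reports no verdict.
The state is a dict: "t": time; "joints": joint angles; "joint_velocities": joint speeds; "tau": joint torques, N m; "eef_pos": TCP position; "ee_rot": TCP orientation; "wrist_force": force on the tool from outside, world axes, zero at the start; "wrist_torque": the same for the moment, N m; "opening": finger opening in m.
Only numpy, scipy, OpenCV 4.12 (cv2) and the standard library are available. Lean on these libraries where they do the work, as an engineer would, in place of code of your own. Each camera call takes 0.05 s, during which the arm holds its last target.

## Task

The low metal shelf on the worktop slopes: lay the spirit level flat on the middle of it, lengthwise from the fixed feet towards the screw foot, and let go of it; then turn the wing grip of the screw foot until the bubble stands between the two lines, and let go of the grip. Last, press the level down onto the shelf from above with the fingers, as firmly as one fingertip would (about 10 to 20 N), and finish while still pressing, with the bubble between its lines. Leave the steamer, bowl and bottle where they stand.

Things in the scene. Friction and masses are not known exactly. Their poses are not given: they have to be found in the camera images.
- level_center (a point): Spirit level: plain aluminium bar 180 long x 28 wide x 36 high mm, 0.32 kg, lying upright on the worktop. This point is its centre (18 mm above its underside); x along its length, z up. Top bare and flat except for the vial near its +x end. Grip it across its width.
- vial (a point): Middle of the level's green vial: 46 mm long along the level's x, 17 mm across, standing 6 mm proud of the top face, 55 mm from the level's centre towards +x. Two black ring lines round it, 17 mm apart, lie 8.5 mm either side of this point.
- bubble (a joint): Position (m) of the white bubble (11 mm long) along the level's x from the vial's middle. It climbs towards the high end, 4 mm per 0.01 rad of slope, up to 16.5 mm either way, and settles in about a second. It is between the lines from -0.003 to 0.003. On the untouched shelf it stands 5 to 12 mm off.
- shelf_center (a point): Low metal riser shelf: plate 180 mm (its x) x 280 mm (its y), top about 70 mm above the worktop, on two fixed feet at its +y end, about which it tilts. This point is the middle of its top face, the fixed feet at y = +130 mm, the screw foot at y = -180 mm; z is normal to the plate. The screw-foot end starts low.
- screw_grip (a point): Wing grip on top of the screw foot, beyond the shelf's -y end: black bar 50 mm long (its x) x 14 mm thick (its y) x 30 mm high. This point is its centre, on the upright screw axis, 111 mm above the worktop; under the bar (96 mm up) are at least 15 mm free above the shelf's tongue. It turns in place, at constant height.
- screw_pad (a point): Rubber pad of the screw foot on the worktop, on the screw's axis. Seen from above, turning the wing grip clockwise raises this end of the shelf: 1 rad tilts it 0.017 rad and moves the bubble about 6.8 mm. It needs 0.7 to 1.8 rad clockwise at the start, can turn 1.5 rad more, has 0.12 N m of friction and stays as left.
- steamer: Bamboo steamer, 154 mm across, 128 mm high, bystander; origin under its centre.
- bowl: White bowl, 130 mm across, 55 mm high, bystander; origin under its centre.
- bottle: Amber sauce bottle, 60 mm across, 170 mm high, bystander; origin under its centre.
Things that resemble listed ones, but are neither listed nor needed, are in the scene too. What is shaped like the part that bears level_center but purple or turquoise is not meant.

How it is judged:
On the way, in this order (a step that is already met when the one before it is completed fails the run):
1. the level lies lengthwise on the middle of the sloping shelf, let go, its bubble outside the lines (x of level_center in the frame of shelf_center between -0.035 and 0.035 m and y of level_center in the frame of shelf_center between -0.045 and 0.045 m and z of level_center in the frame of shelf_center between 0.012 and 0.024 m and angle between the x axis of level_center and the y axis of shelf_center, either way round below 0.2 rad and contact force between the fingers and level below 0.2 N and (value of joint bubble above 0.004 m or value of joint bubble below -0.004 m)), for 0.3 s.
2. the screw foot has been turned and let go, and the bubble stands between the lines with nothing touching the level (x of level_center in the frame of shelf_center between -0.035 and 0.035 m and y of level_center in the frame of shelf_center between -0.045 and 0.045 m and z of level_center in the frame of shelf_center between 0.012 and 0.024 m and angle between the x axis of level_center and the y axis of shelf_center, either way round below 0.2 rad and contact force between the fingers and level below 0.2 N and value of joint bubble between -0.003 and 0.003 m and contact force between the fingers and screw below 0.2 N), for 0.4 s.
At the end, for the whole second after the job is handed in: Fingers press the level onto the shelf (7 to 40 N between them, its weight included); it rests flat and lengthwise (0.2 rad), its centre within 35 mm (shelf x) and 45 mm (shelf y) of the middle; the bubble is within 3 mm of the vial's middle; nothing touches the wing grip (x of level_center in the frame of shelf_center between -0.035 and 0.035 m and y of level_center in the frame of shelf_center between -0.045 and 0.045 m and z of level_center in the frame of shelf_center between 0.012 and 0.024 m and angle between the x axis of level_center and the y axis of shelf_center, either way round below 0.2 rad and value of joint bubble between -0.003 and 0.003 m and contact force between level and shelf between 7 and 40 N and contact force between the fingers and level above 2 N and contact force between the arm and screw below 0.2 N and linear speed of level below 0.02 m/s); the arm keeps its last pose, push and grip.
It fails at once if the steamer is moved more than 30 mm (distance of steamer from where it was at the start of the episode above 0.03 m).
It fails at once if the bowl is moved more than 30 mm (distance of bowl from where it was at the start of the episode above 0.03 m).
It fails at once if the bottle is moved more than 30 mm (distance of bottle from where it was at the start of the episode above 0.03 m).
It also fails if it takes over 67 s, if anything falls off the work surface, if the arm or the gripper's body presses on something with over 40 N, if the wrist force passes 120 N, or if a joint passes its speed limit or range.

## Working session

There is one attempt and no reset: what is moved stays moved. The work goes in short steps, Python scripts to look and compute and a tool call to move; the robot and the scene stay as the last step left them, time stands still between calls to the robot, and variables do not carry over. Pictures are saved under pics/ and viewed, and the job is handed in when it is done.

Besides the shell and the picture viewer there is one more tool, called after "Emit:" as name(argument=value, ...), one argument or row to a line, values as JSON. play_rows: Moves the arm, as the interface text tells. Its arguments: {"type":"object","properties":{"steps":{"type":"array"},"grip_force":{"type":"number"}},"required":["steps"]}

```bash
mkdir -p pics; ls; python3 - <<'E'
from workcell import bot
import cv2
s=bot.observe(); print(s)
for n in ("scene","top","wrist"):
    im=bot.capture(n); cv2.imwrite(f"pics/{n}0.png",im[:,:,::-1]); c=bot.camera_info(n); print(n,c)
E
```

```text
pics
{'t': 0.0, 'joints': array([1.20870308e+00, 3.78063573e-01, 7.96486337e-02, 1.27443444e+00,
       3.27665732e-05, 1.46051186e+00]), 'joint_velocities': array([-0.00070372, -0.00062398, -0.00107442,  0.00067759,  0.00021259,
        0.00074638]), 'tau': array([ 9.31662248e-05, -4.63607240e+01,  2.69874054e+01,  2.08127266e-02,
       -1.16079154e-04,  2.05846476e-06]), 'eef_pos': array([0.14300518, 0.55625194, 0.23036942]), 'ee_rot': array([ 1.25571965e-01,  9.92083982e-01, -9.94194665e-04, -2.56134952e-04]), 'wrist_force': array([-0.0621405 ,  0.56294675, -0.30986472]), 'wrist_torque': array([-0.00927917, -0.04294022, -0.04703664]), 'opening': 0.08523786585042141}
scene {'mtx': array([[419.99148327,   0.        , 250.53382639],
       [  0.        , 419.99148327, 188.38016774],
       [  0.        ,   0.        ,   1.        ]]), 'R': array([[ 0.54740231,  0.83683591,  0.00750793],
       [ 0.58282816, -0.37477861, -0.72100785],
       [-0.60055146,  0.39905719, -0.69288621]]), 't': array([-0.17454462, -0.28389384,  2.20229294])}
top {'mtx': array([[479.57993335,   0.        , 258.9204093 ],
       [  0.        , 479.57993335, 195.4796294 ],
       [  0.        ,   0.        ,   1.        ]]), 'R': array([[ 0.00769206, -0.99993395,  0.00853972],
       [-0.98465097, -0.00906306, -0.17429954],
       [ 0.17436542, -0.00706792, -0.98465565]]), 't': array([-0.1468386 ,  0.52151715,  1.88088084])}
wrist {'mtx': array([[320.37524597,   0.        , 249.68819557],
       [  0.        , 320.37524597, 188.26250656],
       [  0.        ,   0.        ,   1.        ]]), 'R': array([[ 0.24909127,  0.96847926, -0.00121067],
       [ 0.93255717, -0.23951449,  0.27012948],
       [ 0.26132483, -0.06841591, -0.96282324]]), 't': array([-0.57464542, -0.03497286,  0.3784749 ])}
```

View pics/scene0.png

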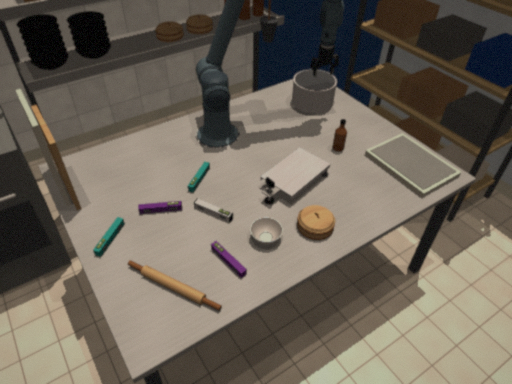

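View pics/top0.png

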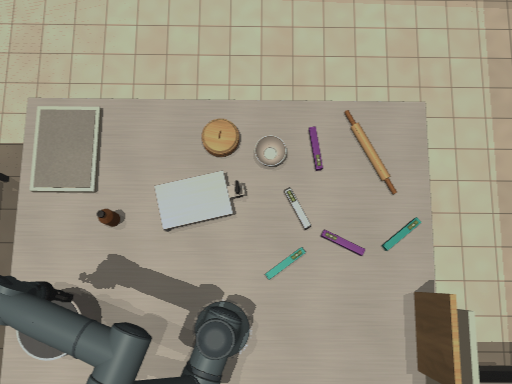

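View pics/wrist0.png

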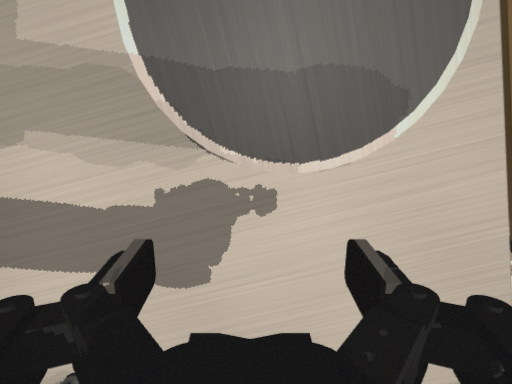

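Level-shaped things (top view): aluminium (297,208), purple (315,148) and (343,242), turquoise (286,263) and (401,233). The plain aluminium one at (297,208) is meant. I'll confirm it in an enlarged crop.

```bash
cat > h.py <<'E'
import numpy as np, cv2
from workcell import bot
def ray(c,u,v):
    d=np.linalg.inv(c['mtx'])@np.array([u,v,1.]); R=np.array(c['R']); return -R.T@np.array(c['t']), R.T@d
def onz(c,u,v,z):
    o,d=ray(c,u,v); return o+d*(z-o[2])/d[2]
def two(c1,p1,c2,p2):
    o1,d1=ray(c1,*p1); o2,d2=ray(c2,*p2); d1/=np.linalg.norm(d1); d2/=np.linalg.norm(d2)
    s=np.linalg.lstsq(np.c_[d1,-d2],o2-o1,rcond=None)[0]; a=o1+s[0]*d1; b=o2+s[1]*d2
    return (a+b)/2, np.linalg.norm(a-b)
def proj(c,X):
    p=np.array(c['mtx'])@(np.array(c['R'])@np.array(X)+c['t']); return p[:2]/p[2]
E
python3 - <<'E'
import cv2,numpy as np
t=cv2.imread('pics/top0.png'); s=cv2.imread('pics/scene0.png')
a=cv2.resize(t[160:250,140:330],None,fx=4,fy=4,interpolation=cv2.INTER_CUBIC)
b=cv2.resize(s[140:250,180:340],None,fx=4.75,fy=4.75,interpolation=cv2.INTER_CUBIC)
cv2.imwrite('pics/ct.png',a); cv2.imwrite('pics/cs.png',b)
E
```

```text
(no output)
```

View pics/ct.png

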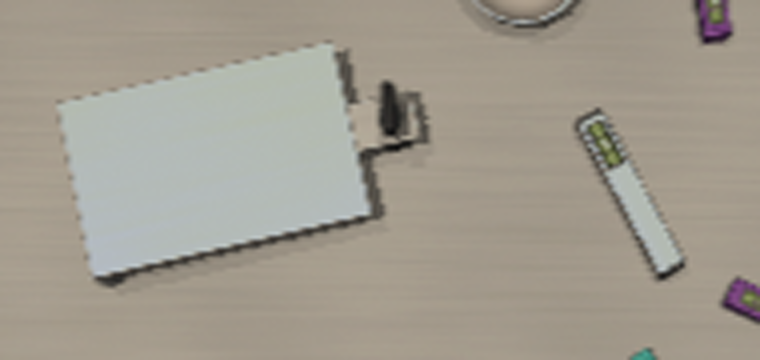

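View pics/cs.png

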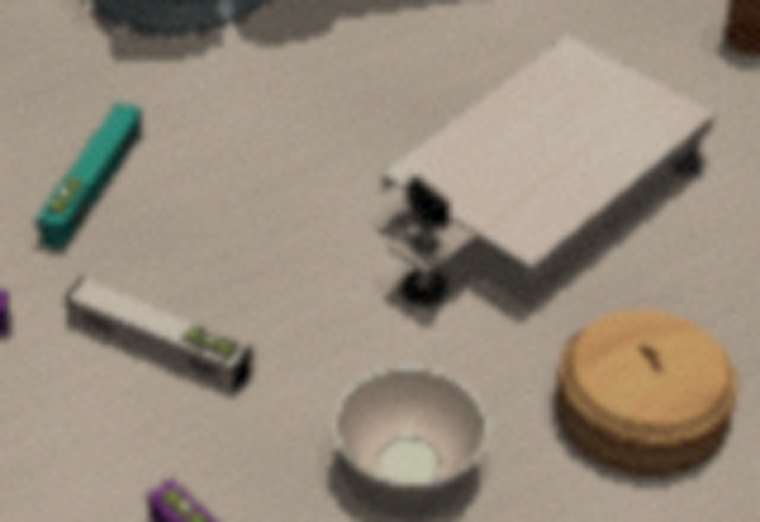

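```bash
python3 - <<'E'
from h import *
np.set_printoptions(precision=4,suppress=True)
T=bot.camera_info('top'); S=bot.camera_info('scene')
t=lambda x,y:(140+(x+.5)/4-.5,160+(y+.5)/4-.5)
s=lambda x,y:(180+(x+.5)/4.75-.5,140+(y+.5)/4.75-.5)
print('shelf')
for a,b in [((58,103),(712,120)),((332,43),(530,265)),((368,215),(387,180)),((93,277),(568,38))]:
    print(two(T,t(*a),S,s(*b)), onz(T,*t(*a),.07))
print('grip',two(T,t(390,110),S,s(427,203)), onz(T,*t(390,110),.111), 'pad', onz(S,*s(424,288),0.01))
print('vial',two(T,t(605,142),S,s(210,338)), onz(T,*t(605,142),.04))
for p in [(577,122),(603,110),(685,262),(658,274)]: print('lev',onz(T,*t(*p),.036))
for n,p in dict(bowl=(522,5)).items(): print(n,onz(T,*t(*p),.05))
for n,p in dict(bowl=(270,151),steamer=(220,136),bottle=(107,216)).items(): print(n,onz(T,*p,dict(bowl=.055,steamer=.128,bottle=.17)[n]))
E
```

```text
shelf
(array([0.5574, 0.277 , 0.0628]), np.float64(0.001699449680418707)) [0.5555 0.2747 0.07  ]
(array([0.6217, 0.0058, 0.064 ]), np.float64(0.0036845346477173565)) [0.6193 0.0038 0.07  ]
(array([ 0.4495, -0.0323,  0.0536]), np.float64(0.0048575367741182625)) [ 0.446  -0.0352  0.07  ]
(array([0.3836, 0.2348, 0.0659]), np.float64(0.0031377708924533857)) [0.3824 0.2326 0.07  ]
grip (array([ 0.5447, -0.0552,  0.1103]), np.float64(0.003908523622686257)) [ 0.5435 -0.0569  0.111 ] pad [ 0.5522 -0.0567  0.01  ]
vial (array([ 0.5265, -0.2703,  0.043 ]), np.float64(0.0020076755516434206)) [ 0.5265 -0.2714  0.04  ]
lev [ 0.5475 -0.2434  0.036 ]
lev [ 0.5602 -0.2698  0.036 ]
lev [ 0.4061 -0.3513  0.036 ]
lev [ 0.3938 -0.3242  0.036 ]
bowl [ 0.6653 -0.1868  0.05  ]
bowl [ 0.7054 -0.186   0.055 ]
steamer [0.7442 0.0129 0.128 ]
bottle [0.4182 0.4228 0.17  ]
```

Confirmed: the aluminium level lies at about (0.477, -0.297), yaw 28°, with its vial on the far end. The shelf centre is about (0.502, 0.120), y axis at 103°, and the grip about (0.544, -0.056). I'll move above the level.

Emit:
play_rows(
  steps=[
    [[0.029,-0.029,0,2,0],[0.029,-0.029,0,2,0],[0.029,-0.029,0,2,0],[0.029,-0.029,0,2,0],[0.029,-0.029,0,2,0],[0.029,-0.029,0,2,0],[0.029,-0.029,0,2,0],[0.025,-0.04,0,2,0],[0.025,-0.04,0,2,0],[0.025,-0.04,0,2,0],[0.025,-0.04,0,2,0],[0.025,-0.04,0,2,0],[0.001,-0.045,0,2,0],[0.001,-0.045,0,2,0],[0,-0.045,0,2,0],[0,-0.045,0,2,0],[0,-0.045,0,2,0],[0,-0.045,0,2,0],[0,-0.045,0,3,0],[0,-0.045,0,3,0]],
  ],
)

```text
t: 2.15
eef_pos: [0.4727, -0.2078, 0.2311]
ee_rot: [-0.239, 0.971, 0.0, -0.0]
wrist_force: [0.5, -0.2, 0.4]
opening: 0.0854
```

Emit:
play_rows(
  steps=[
    [[0,-0.045,0,0,0],[0.003,-0.045,-0.02,0,0],[0,0,0,0,0],[0,0,0,0,0]],
  ],
)

```text
t: 2.55
eef_pos: [0.4754, -0.2963, 0.2101]
ee_rot: [-0.237, 0.971, 0.001, -0.001]
wrist_force: [1.5, -0.3, -0.1]
opening: 0.0852
```

```bash
cat > snap.py <<'E'
import sys
from h import *
np.set_printoptions(precision=4,suppress=True)
s=bot.observe(); print(s['t'],s['eef_pos'],s['ee_rot'],s['wrist_force'],s['opening'],s['joints'])
import json
for n in sys.argv[2:]:
    c=bot.camera_info(n); im=bot.capture(n); cv2.imwrite(f"pics/{n}{sys.argv[1]}.png",im[:,:,::-1])
    json.dump({k:np.array(v).tolist() for k,v in c.items()},open(f"pics/{n}{sys.argv[1]}.json",'w'))
E
python3 snap.py 1 wrist
```

```text
2.55 [ 0.4754 -0.2963  0.2101] [-0.2374  0.9714  0.0013 -0.0007] [ 1.4517 -0.2525 -0.1143] 0.08523385391007357 [-0.6709  0.3557 -0.0055  1.2126  0.0005 -1.1502]
```

View pics/wrist1.png

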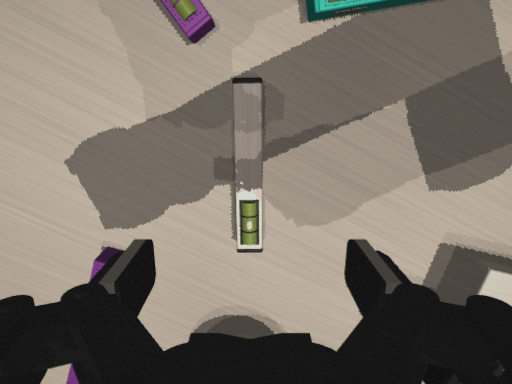

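The wrist view shows the level with its top face from (248,80) to (249,250) and the vial at (249,223). I'll measure it.

```bash
python3 - <<'E'
from h import *; import json
np.set_printoptions(precision=4,suppress=True)
C=json.load(open('pics/wrist1.json')); T=bot.camera_info('top')
im=cv2.imread('pics/wrist1.png'); cv2.imwrite('pics/c1.png',cv2.resize(im[60:270,200:300],None,fx=2.8,fy=2.8,interpolation=cv2.INTER_CUBIC))
a=onz(C,248,82,.036);b=onz(C,249.5,249,.036);print(a,b,(a+b)/2,np.linalg.norm(b-a),np.degrees(np.arctan2(*(b-a)[[1,0]])))
print(onz(C,249.5,223,.042), two(C,(249.5,223),T,(290.9,195.1)))
c=(a+b)/2; print(proj(C,[c[0],c[1],.036]))
E
```

```text
[ 0.4019 -0.3352  0.036 ] [ 0.554  -0.2546  0.036 ] [ 0.478  -0.2949  0.036 ] 0.17208590896938483 27.92442012279505
[ 0.5251 -0.2696  0.042 ] (array([ 0.525 , -0.2706,  0.0446]), np.float64(0.0019186318528798447))
[248.8038 171.4842]
```

View pics/c1.png

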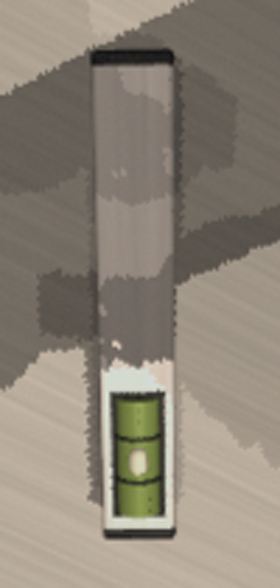

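Emit:
play_rows(
  steps=[
    [[0.001,0.001,-0.045,0,0],[0,0,-0.045,0,0],[0,0,-0.045,0,0],[0,0,-0.035,0,0],[0,0,-0.02,0,0],[0,0,-0.01,0,0],[0,0,0,0,0],[0,0,0,0,255],[0,0,0,0,255],[0,0,0,0,255],[0,0,0,0,255],[0,0,0,0,255],[0,0,0,0,255],[0,0,0,0,255]],
  ],
  grip_force=50,
)

```text
t: 4.0
eef_pos: [0.4781, -0.2959, 0.0125]
ee_rot: [-0.238, 0.971, -0.001, 0.001]
wrist_force: [-0.2, -0.4, 5.8]
opening: 0.027
```

Emit:
play_rows(
  steps=[
    [[0,0,0.01,0,255],[0,0,0.03,0,255],[0,0,0.045,0,255],[0,0,0.045,0,255],[0,0,0.04,0,255],[0.002,0.03,0,5,255],[0.002,0.035,0,6,255],[0.002,0.035,0,6,255],[0.002,0.035,0,6,255],[0.002,0.035,0,6,255],[0.002,0.035,0,6,255],[0.002,0.035,0,6,255],[0.002,0.035,0,6,255],[0.002,0.035,0,6,255],[0.002,0.035,0,6,255],[0.002,0.035,0,6,255],[0.002,0.03,0,6,255],[0,0.0,0,4.5,255],[0,0,0,0,255],[0,0,0,0,255]],
  ],
)

```text
t: 6.0
eef_pos: [0.5007, 0.1146, 0.1811]
ee_rot: [0.782, -0.623, -0.0, 0.001]
wrist_force: [0.9, -0.3, -3.4]
opening: 0.0273
```

```bash
python3 snap.py 2 wrist top scene
```

```text
6.0 [0.5007 0.1146 0.1811] [ 0.7824 -0.6228 -0.0004  0.0005] [ 0.8947 -0.3109 -3.4095] 0.02725707064935971 [ 0.1017  0.2753 -0.1948  1.102  -0.0003 -1.6954]
```

View pics/wrist2.png

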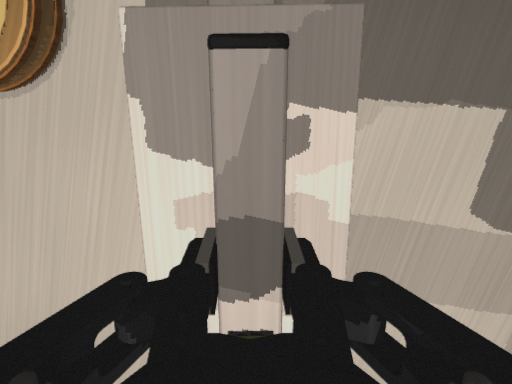

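View pics/scene2.png

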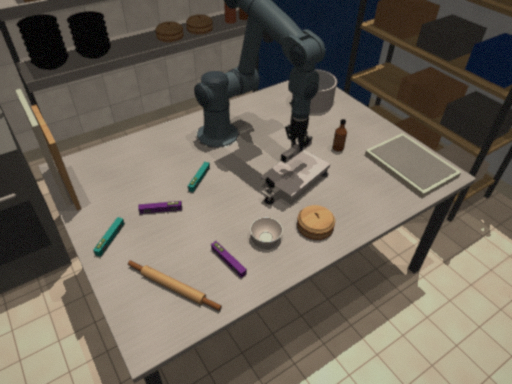

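```bash
python3 - <<'E'
from h import *; import json
np.set_printoptions(precision=4,suppress=True)
C=json.load(open('pics/wrist2.json')); T=bot.camera_info('top')
im=cv2.imread('pics/top2.png'); cv2.imwrite('pics/ct2.png',cv2.resize(im[150:250,140:290],None,fx=5,fy=5,interpolation=cv2.INTER_CUBIC))
t=lambda x,y:(140+(x+.5)/4-.5,160+(y+.5)/4-.5)
print(two(C,(123,9),T,t(332,43)),two(C,(363,6),T,t(368,215)))
B=onz(C,123,9,.062);Cc=onz(C,363,6,.062);print(B,Cc,np.linalg.norm(B-Cc))
d=(B-Cc);d/=np.linalg.norm(d); y=np.array([-d[1],d[0],0]);print('center',(B+Cc)/2+.14*y,'yaw',np.degrees(np.arctan2(y[1],y[0])))
# left/right edge
for u,v in [(147,280),(348,278)]:print(onz(C,u,v,.066))
E
```

```text
(array([0.6243, 0.0056, 0.0506]), np.float64(0.0014046124594011562)) (array([ 0.4481, -0.0349,  0.0569]), np.float64(0.0009223275141001791))
[0.6204 0.0077 0.062 ] [ 0.4497 -0.0337  0.062 ] 0.17571174066224526
center [0.5021 0.1231 0.062 ] yaw 103.63969945010753
[0.5712 0.2241 0.066 ]
[0.3936 0.1814 0.066 ]
```

View pics/ct2.png

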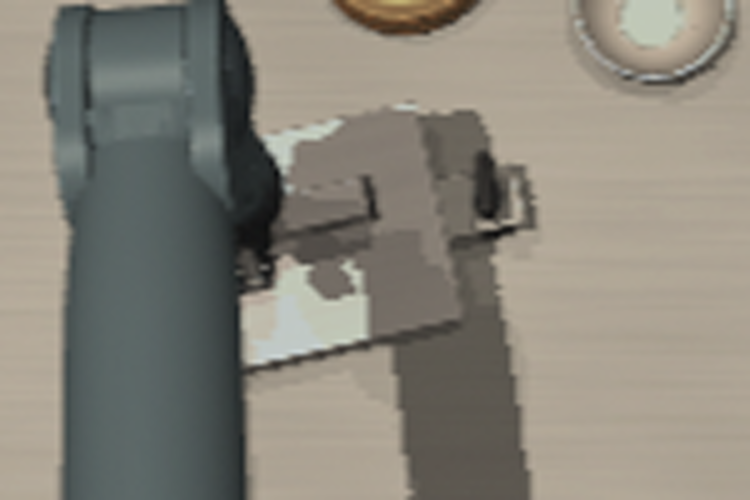

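Emit:
play_rows(
  steps=[
    [[0.001,0.006,-0.03,0.5,255],[0,0,-0.03,0,255],[0,0,-0.02,0,255],[0,0,-0.012,0,255],[0,0,0,0,255],[0,0,0,0,255]],
  ],
)

```text
t: 6.75
eef_pos: [0.5028, 0.1207, 0.09]
ee_rot: [0.785, -0.619, 0.0, -0.0]
wrist_force: [0.1, 0.6, -2.4]
opening: 0.0272
```

Emit:
play_rows(
  steps=[
    [[0,0,-0.003,0,255],[0,0,-0.002,0,255],[0,0,0,0,255]],
  ],
)

```text
t: 7.05
eef_pos: [0.5026, 0.1209, 0.0847]
ee_rot: [0.786, -0.619, 0.0, -0.0]
wrist_force: [0.7, 0.3, -3.4]
opening: 0.0269
```

Emit:
play_rows(
  steps=[
    [[0,0,-0.002,0,255],[0,0,-0.002,0,255],[0,0,0,0,255]],
  ],
)

```text
t: 7.35
eef_pos: [0.5027, 0.1208, 0.0808]
ee_rot: [0.786, -0.619, 0.0, -0.0]
wrist_force: [0.0, -2.2, 1.3]
opening: 0.0273
```

```bash
python3 snap.py 3 wrist scene; python3 - <<'E'
import cv2
im=cv2.imread('pics/scene3.png'); cv2.imwrite('pics/cs3.png',cv2.resize(im[130:220,240:350],None,fx=6,fy=6,interpolation=cv2.INTER_CUBIC))
E
```

```text
7.35 [0.5027 0.1208 0.0808] [ 0.7857 -0.6186  0.0003 -0.0002] [ 0.0205 -2.1823  1.3333] 0.027325168338828466 [ 0.1132  0.3594 -0.3545  0.8561 -0.0002 -1.6945]
```

View pics/cs3.png

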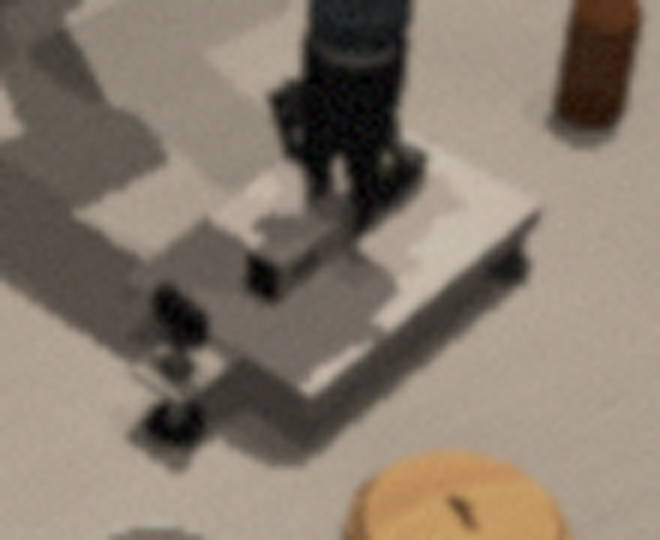

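Contact is felt (force -3.4 → +1.3 N). I'll release and rise.

Emit:
play_rows(
  steps=[
    [[0,0,-0.001,0,255],[0,0,0,0,180],[0,0,0,0,120],[0,0,0,0,60],[0,0,0,0,0],[0,0,0,0,0],[0,0,0.01,0,0],[0,0,0.03,0,0],[0,0,0.04,0,0],[0,0,0.04,0,0],[0,0,0,0,0],[0,0,0,0,0]],
  ],
)

```text
t: 8.65
eef_pos: [0.5034, 0.1211, 0.2011]
ee_rot: [0.786, -0.619, 0.001, -0.001]
wrist_force: [-0.8, 0.3, 0.4]
opening: 0.0855
```

```bash
python3 snap.py 4 wrist scene; python3 - <<'E'
import cv2
im=cv2.imread('pics/scene4.png'); cv2.imwrite('pics/cs4.png',cv2.resize(im[130:220,240:350],None,fx=6,fy=6,interpolation=cv2.INTER_CUBIC))
E
```

```text
8.65 [0.5034 0.1211 0.2011] [ 0.7857 -0.6186  0.0013 -0.0013] [-0.8405  0.2998  0.3606] 0.08545998767408491 [ 0.1134  0.269  -0.1504  1.1477  0.     -1.6943]
```

View pics/wrist4.png

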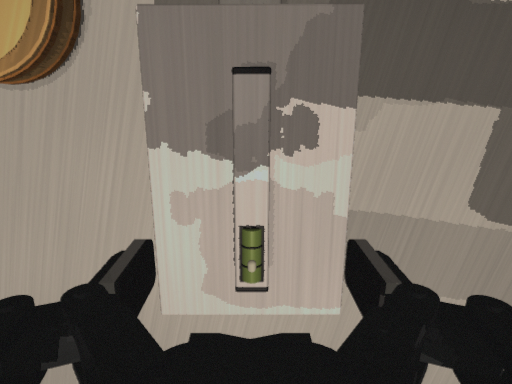

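View pics/cs4.png

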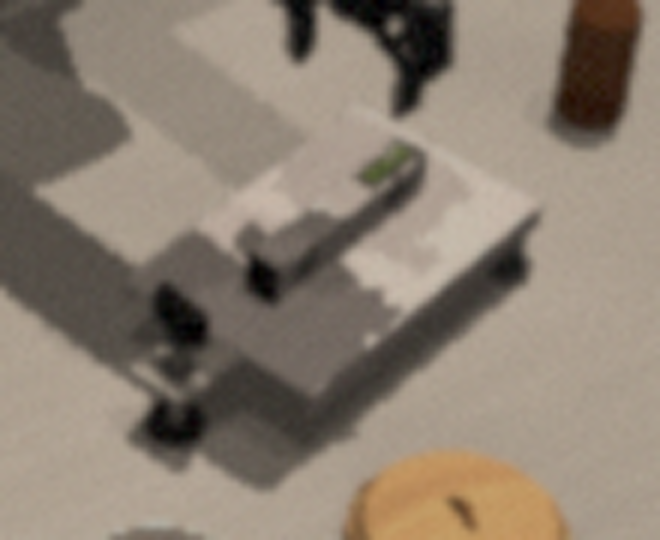

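The level lies on the shelf (top face rows 68–290), with the vial towards the feet and the bubble at (252,267), beyond the lower line. I'll measure the placing and the bubble.

```bash
cat > bub.py <<'E'
import sys,json
from h import *
np.set_printoptions(precision=4,suppress=True)
k=sys.argv[1]; x0,y0,x1,y1=map(int,sys.argv[2:6])
im=cv2.imread(f'pics/wrist{k}.png'); f=min(700/(x1-x0),560/(y1-y0))
cv2.imwrite(f'pics/b{k}.png',cv2.resize(im[y0:y1,x0:x1],None,fx=f,fy=f,interpolation=cv2.INTER_CUBIC)); print('scale',f)
E
python3 bub.py 4 225 215 280 295
python3 - <<'E'
from h import *; import json
np.set_printoptions(precision=4,suppress=True)
C=json.load(open('pics/wrist4.json'))
cs=[onz(C,139,6,.063),onz(C,364,6,.063),onz(C,342,314,.07),onz(C,161,314,.07)]
print(cs, np.mean(cs,0))
a=onz(C,251.5,68,.101);b=onz(C,252,291,.104);print(a,b,(a+b)/2,np.linalg.norm(a-b),np.degrees(np.arctan2(*(b-a)[[1,0]])))
E
```

```text
scale 7.0
[array([0.6209, 0.0076, 0.063 ]), array([ 0.4493, -0.0337,  0.063 ]), array([0.3819, 0.2347, 0.07  ]), array([0.5574, 0.2775, 0.07  ])] [0.5024 0.1215 0.0665]
[0.5236 0.0345 0.101 ] [0.4808 0.2086 0.104 ] [0.5022 0.1216 0.1025] 0.1793434331390054 103.80014702341239
```

View pics/b4.png

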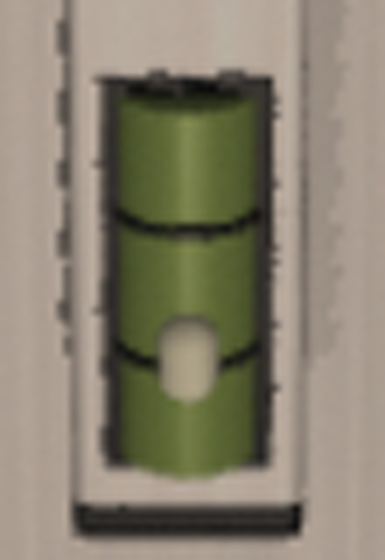

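Level centre is (0.502, 0.122) against shelf centre (0.502, 0.1215), with the bubble at about +7.9 mm. Next I'll go above the wing grip.

Emit:
play_rows(
  steps=[
    [[0.003,-0.015,0,-8.5,0],[0.003,-0.015,0,-8.5,0],[0.003,-0.015,0,-8.5,0],[0.003,-0.015,0,-8.5,0],[0.003,-0.015,0,-8.5,0],[0.003,-0.015,0,-8.5,0],[0.003,-0.015,0,-8.5,0],[0.003,-0.015,0,-8.5,0],[0.004,-0.015,0,-8.5,0],[0.004,-0.015,0,-8.5,0],[0.004,-0.015,0,-8.5,0],[0.005,-0.012,0,-8.5,0],[0,0,0,0,0],[0,0,0,0,0],[0,0,0,0,0]],
  ],
)

```text
t: 10.25
eef_pos: [0.5425, -0.0553, 0.1986]
ee_rot: [-0.015, 1.0, 0.0, -0.001]
wrist_force: [0.0, -0.8, -0.6]
opening: 0.0856
```

```bash
python3 snap.py 5 wrist top; python3 bub.py 5 180 100 320 300
```

```text
10.25 [ 0.5425 -0.0553  0.1986] [-0.015   0.9999  0.0004 -0.0008] [ 0.0356 -0.772  -0.6363] 0.08564513755870985 [-0.2182  0.3293 -0.0734  1.1699  0.0004 -0.2483]
scale 2.8
```

View pics/wrist5.png

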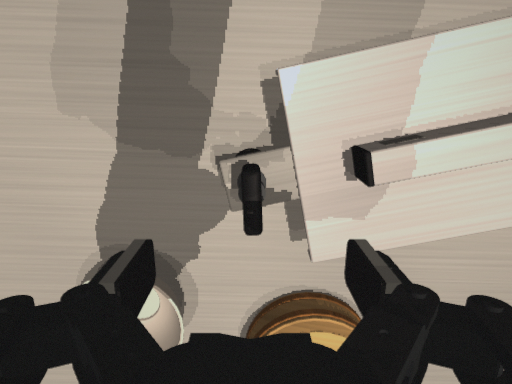

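View pics/b5.png

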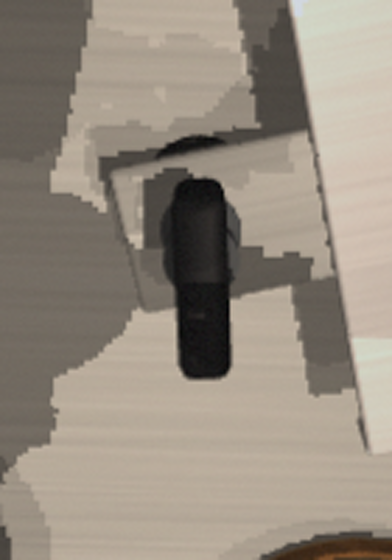

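```bash
python3 - <<'E'
from h import *; import json
np.set_printoptions(precision=4,suppress=True)
C=json.load(open('pics/wrist5.json'));T=bot.camera_info('top')
f=lambda x,y:(180+(x+.5)/2.8-.5,100+(y+.5)/2.8-.5)
a=onz(C,*f(200,180),.126);b=onz(C,*f(205,379),.126);print(a,b,(a+b)/2,np.linalg.norm(a-b),np.degrees(np.arctan2(*(b-a)[[1,0]])))
l=onz(C,*f(174,280),.126);r=onz(C,*f(230,280),.126);print(l,r,np.linalg.norm(l-r))
im=cv2.imread('pics/top5.png');cv2.imwrite('pics/ct5.png',cv2.resize(im[160:230,190:280],None,fx=8,fy=8,interpolation=cv2.INTER_CUBIC))
E
```

```text
[ 0.5171 -0.0547  0.126 ] [ 0.5696 -0.0517  0.126 ] [ 0.5433 -0.0532  0.126 ] 0.052579175092528074 3.2107551959141154
[ 0.5429 -0.0604  0.126 ] [ 0.5424 -0.0463  0.126 ] 0.014095575478917264
```

View pics/ct5.png

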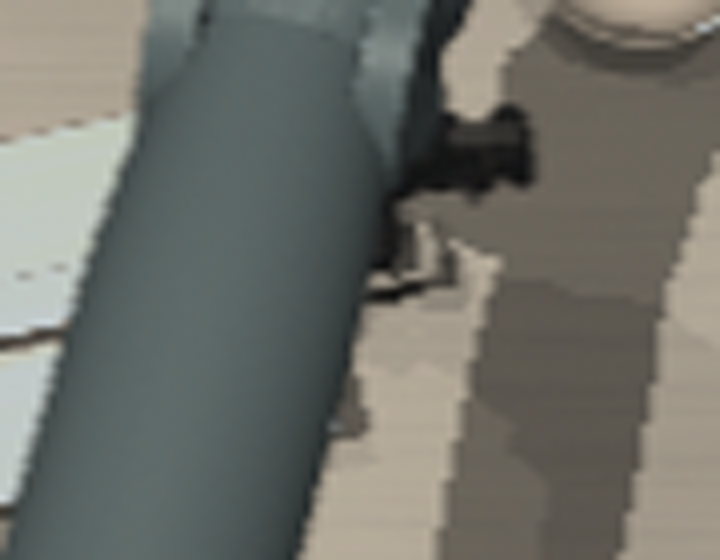

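Bar centre (0.5435, -0.0535), axis at 3°, sizes 53 x 14 mm check. I'll descend, grip, turn clockwise 68°, release and rise.

Emit:
play_rows(
  steps=[
    [[0.001,0.002,-0.03,1.5,0],[0,0,-0.03,0,0],[0,0,-0.025,0,0],[0,0,-0.018,0,0],[0,0,0,0,0],[0,0,0,0,150],[0,0,0,0,200],[0,0,0,0,255],[0,0,0,0,255],[0,0,0,0,255],[0,0,0,0,255],[0,0,0,0,255]],
  ],
  grip_force=40,
)

```text
t: 11.55
eef_pos: [0.5447, -0.0538, 0.0971]
ee_rot: [-0.027, 1.0, 0.0, 0.001]
wrist_force: [-0.3, 1.5, 5.9]
opening: 0.0135
```

```bash
python3 snap.py 6 wrist
```

```text
11.55 [ 0.5447 -0.0538  0.0971] [-0.0269  0.9996  0.0003  0.0007] [-0.2986  1.5029  5.8699] 0.013457306325925653 [-0.2149  0.3981 -0.2477  0.9239  0.0009 -0.2687]
```

View pics/wrist6.png

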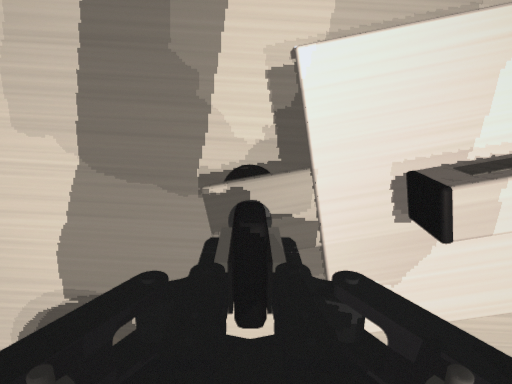

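The bar is gripped between the pads (opening 13.5 mm). I'll turn clockwise.

Emit:
play_rows(
  steps=[
    [[0,0,0,-5,255],[0,0,0,-7,255],[0,0,0,-7,255],[0,0,0,-7,255],[0,0,0,-7,255],[0,0,0,-7,255],[0,0,0,-7,255],[0,0,0,-7,255],[0,0,0,-7,255],[0,0,0,-7,255],[0,0,0,0,255],[0,0,0,0,255],[0,0,0,0,255]],
  ],
)

```text
t: 12.9
eef_pos: [0.5457, -0.0522, 0.0971]
ee_rot: [0.536, 0.844, 0.003, 0.0]
wrist_force: [2.0, 6.7, 4.9]
opening: 0.0134
```

Emit:
play_rows(
  steps=[
    [[0,0,0,0,200],[0,0,0,0,120],[0,0,0,0,60],[0,0,0,0,0],[0,0,0,0,0],[0,0,0.01,0,0],[0,0,0.03,0,0],[0,0,0.04,0,0],[0,0,0.025,0,0]],
  ],
)

```text
t: 13.8
eef_pos: [0.5451, -0.0543, 0.2048]
ee_rot: [0.537, 0.844, 0.001, 0.002]
wrist_force: [0.9, -0.2, 0.0]
opening: 0.0857
```

Emit:
play_rows(
  steps=[
    [[-0.007,0.03,0,-2,0],[-0.007,0.03,0,-2,0],[-0.007,0.03,0,-2,0],[-0.007,0.03,0,-2,0],[-0.007,0.03,0,-2,0],[-0.008,0.025,0,-2,0],[0,0,0,0,255],[0,0,0,0,255],[0,0,0,0,255],[0,0,0,0,255]],
  ],
)

```text
t: 14.8
eef_pos: [0.5017, 0.12, 0.2015]
ee_rot: [0.623, 0.783, 0.0, 0.0]
wrist_force: [-0.6, -0.7, 0.1]
opening: 0.0285
```

```bash
python3 snap.py 7 wrist scene
```

```text
14.8 [0.5017 0.12   0.2015] [0.6225 0.7826 0.0001 0.0002] [-0.6128 -0.7176  0.0718] 0.028542095774392814 [ 0.112   0.2677 -0.151   1.1516 -0.0002  1.4559]
```

View pics/wrist7.png

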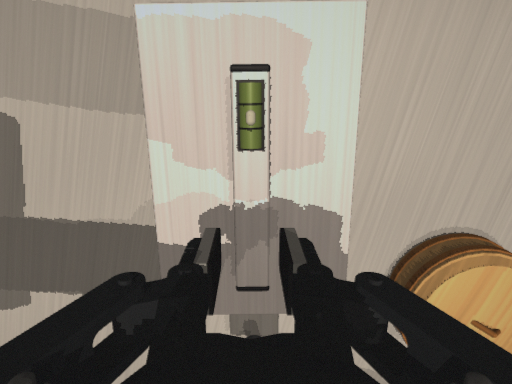

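```bash
python3 bub.py 7 220 60 285 160
```

```text
scale 5.6
```

View pics/b7.png

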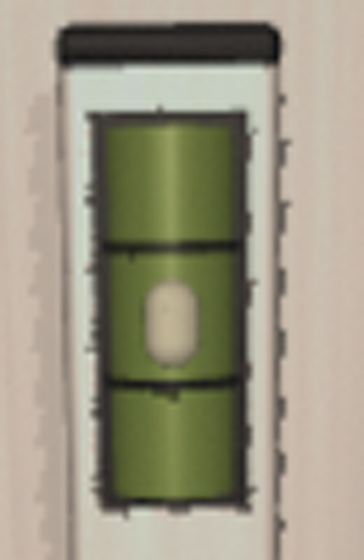

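The bubble stands about 1 mm towards the screw side of the vial's middle, between the lines at rows 104 and 128. I'll shut the fingers, come down on the bar's middle and feel for contact.

Emit:
play_rows(
  steps=[
    [[0,0.002,-0.02,0,255],[0,0,-0.03,0,255],[0,0,-0.025,0,255],[0,0,-0.01,0,255],[0,0,0,0,255],[0,0,0,0,255],[0,0,0,0,255]],
  ],
)

```text
t: 15.6
eef_pos: [0.5026, 0.1229, 0.1178]
ee_rot: [0.622, 0.783, 0.001, 0.001]
wrist_force: [-0.8, 1.4, 0.1]
opening: 0.0004
```

Emit:
play_rows(
  steps=[
    [[0,0,-0.002,0,255],[0,0,-0.002,0,255],[0,0,0,0,255],[0,0,0,0,255]],
  ],
)

```text
t: 16.0
eef_pos: [0.5012, 0.1229, 0.1124]
ee_rot: [0.622, 0.783, 0.0, 0.0]
wrist_force: [0.6, -0.4, -0.5]
opening: -0.0001
```

Emit:
play_rows(
  steps=[
    [[0,0,-0.003,0,255],[0,0,-0.002,0,255],[0,0,0,0,255],[0,0,0,0,255]],
  ],
)

```text
t: 16.4
eef_pos: [0.5011, 0.1229, 0.1072]
ee_rot: [0.622, 0.783, -0.0, -0.0]
wrist_force: [-1.0, -0.1, 0.0]
opening: 0.0002
```

Emit:
play_rows(
  steps=[
    [[0,0,-0.001,0,255],[0,0,-0.001,0,255],[0,0,0,0,255],[0,0,0,0,255]],
  ],
)

```text
t: 16.8
eef_pos: [0.5015, 0.1229, 0.1063]
ee_rot: [0.622, 0.783, 0.0, 0.0]
wrist_force: [-2.3, -0.9, 6.4]
opening: -0.0001
```

Emit:
play_rows(
  steps=[
    [[0,0,-0.001,0,255],[0,0,0,0,255],[0,0,0,0,255],[0,0,0,0,255]],
  ],
)

```text
t: 17.2
eef_pos: [0.5015, 0.123, 0.1062]
ee_rot: [0.622, 0.783, 0.001, 0.001]
wrist_force: [-4.7, -1.1, 14.3]
opening: -0.0
```

Emit:
play_rows(
  steps=[
    [[0,0,0,0,255],[0,0,0,0,255],[0,0,0,0,255],[0,0,0,0,255],[0,0,0,0,255],[0,0,0,0,255],[0,0,0,0,255],[0,0,0,0,255],[0,0,0,0,255],[0,0,0,0,255]],
  ],
)

```text
t: 18.2
eef_pos: [0.5015, 0.123, 0.1063]
ee_rot: [0.622, 0.783, 0.001, 0.001]
wrist_force: [-5.8, -0.4, 13.4]
opening: 0.0002
```

```bash
python3 snap.py 8 wrist scene
```

```text
18.2 [0.5015 0.123  0.1063] [0.622  0.783  0.0005 0.0006] [-5.8263 -0.3667 13.3883] 0.0002103725851454724 [ 0.1176  0.333  -0.3197  0.9165 -0.0001  1.4601]
```

View pics/wrist8.png

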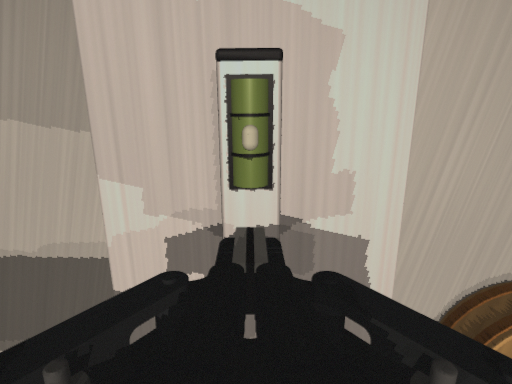

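```bash
python3 bub.py 8 205 40 300 200; python3 - <<'E'
import cv2
im=cv2.imread('pics/scene8.png'); cv2.imwrite('pics/cs8.png',cv2.resize(im[130:220,240:350],None,fx=6,fy=6,interpolation=cv2.INTER_CUBIC))
E
```

```text
scale 3.5
```

View pics/b8.png

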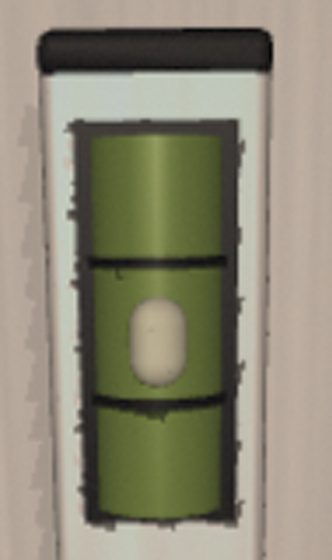

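View pics/cs8.png

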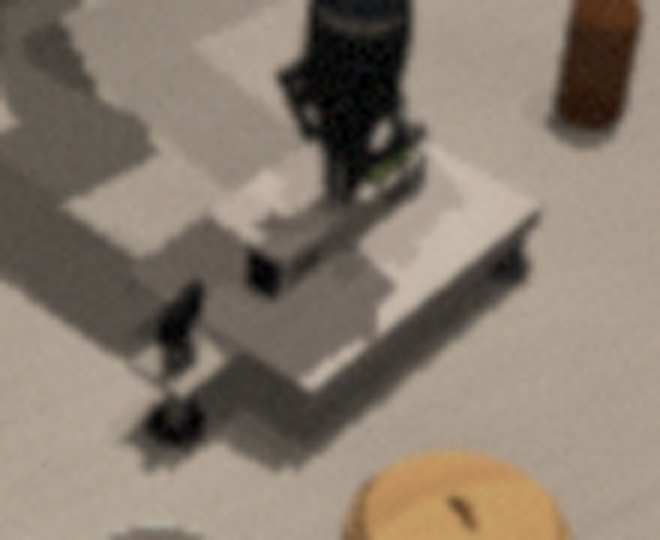

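```bash
python3 - <<'E'
from workcell import bot
s=bot.observe(); print(s['t'],s['eef_pos'],s['wrist_force']); bot.sign_off(); s=bot.observe(); print(s['t'],s['eef_pos'],s['wrist_force'])
E
```

```text
18.3 [0.50150013 0.12292956 0.10624667] [-4.83421843  0.05154089 13.97511311]
the job is handed in; nothing more can be done
the job is handed in; nothing more can be done
```

The job was handed in at t = 18.3 s with the shut fingers still pressing the level onto the shelf. No verdict was reported.

- **Placing:** I laid the aluminium level lengthwise on the middle of the shelf, vial towards the fixed feet, and let go. The wrist camera put its centre within about 1 mm of the shelf's middle and within about 1° of the shelf's long axis. The bubble then stood at about +7.9 mm.
- **Levelling:** I turned the wing grip 68° clockwise and let go. The bubble then stood at about -1.1 mm, inside the ±3 mm band, with nothing touching the level or the grip.
- **Pressing:** My last checks before handing in read about 14 N down and about 5 N sideways at the wrist. The bubble was still at about -1.1 mm.
- **Bystanders:** I kept clear of the steamer, bowl and bottle, but did not measure their positions again at the end.

**Measurements that disagreed:** two-view heights of the shelf's screw-end corners came out between 51 and 64 mm, where about 63 mm was expected. I therefore set the placing and pressing heights by feeling for contact. After the hand-in the interface refused a further state reading, so the final second itself was not checked.

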